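# Hold the spice locker's latch drawn with its key

## Robot

A 6-joint arm with a two-finger parallel gripper is mounted at the origin on the work surface. World frame = base frame: x ahead of the robot, y to its left, z up, the work surface at z = 0. Lengths are in m, angles in rad, forces in N, time in s.
With the tool pointing down it reaches from about 0.275 to 0.725 m from the base axis. Payload 15.9 kg.
Tool frame: the origin (TCP) lies on the centre line of the jaws, within the pads' length; the fingertips stand 11 mm ahead of it and the grasp point (between the pads) lies 8 mm behind it (env.finger_overhang is the distance from the TCP to the fingertips, in m); z points along the fingers, y is the line along which they close (so a half turn about z gives the same grasp; the last joint's range is limited). The gripper opens to 85 mm and grips with 20 to 120 N. Pads are 22 mm wide; open, the fingers measure 114 mm over their backs; the gripper's body (76 mm by 85 mm) begins 54 mm behind the grasp point. The pads swing forward as they close: fully open they stand 13 mm farther back than shut.
Start: joints at [1.305, 0.213, -0.034, 1.323, 0, 1.571], TCP at [0.131, 0.482, 0.242] pointing down, gripper open.
Joint ranges: [-2.98, 2.98], [-0.74, 1.72], [-1.14, 1.35], [-2.1, 2.04], [-1.57, 1.44], [-3.14, 3.14]. Speed limits (rad/s): [1.89, 1.89, 2.39, 2.57, 3.14, 3.14].

## Interface

Orientations are given as a rotation vector (axis times angle).
In Python, from station import env, optics, job_done gives the robot as it stands. The module is installed in compiled form; this text tells all that it offers.
- The arm moves only by the tool servo_tool, never from a script. Its argument "plan" is a list of rows, each an object with "slide": the shift along the tool's x, y, z in units of 250 mm (1.0 is 250 mm), a list of three; "angular": the turn, a rotation vector about the tool's x, y, z in units of 60 degrees (1.0 is 60 degrees), a list of three. In form: [{"slide": [dx, dy, dz], "angular": [rx, ry, rz]}, ...]. A call has 1 to 10 rows; each row is the pose to reach, as a shift and turn from the pose commanded when the call began, along the tool's axes at that moment; what a row does not reach only later rows make up. A row lasts 1/10 s, in which the tool goes at most 50 mm and 8.59 degrees, less where a joint would pass 70% of its speed; a pose out of reach is approached as far as the arm can. A call with a number of a shift or a turn outside -1 to 1 is refused whole. A call with a gripper value outside its range is refused whole. "hand" is the gripper command: -1 is fully open, 1 is shut, values between are in proportion, set as the call begins (left out, the last holds). The fingers move at their own pace and stop on an object; the grip force is fixed at half the most. Time passes only in rows, so rows that repeat a pose let the fingers close. It gives the time, the measured TCP pose, the force, the opening and the grip force at its end, in the units of the state.
- env.state(): the state, without advancing time (a new reading comes with each control period).
- optics.get_image(name): name is "scene" or "top"; returns the picture (420x560x3 uint8, red, green, blue); there is no depth.
- optics.camera_info(name): a dict with "mtx" (3x3 intrinsics, pixels), "distortion" ([k1, k2, p1, p2, k3] as OpenCV has them; the pictures are not rectified), "R" (3x3) and "t" (3): a world point X has camera coordinates R X + t. Camera axes: x right, y down, z forward; pixel columns grow to the right and rows downward; lengths in m; the calibration is good to about 2 mm. A picture is of the moment at which its call begins. camera_info takes no time and is no camera call.
- job_done(): hands the job in; it is judged then, once.
The state is a dict: "t": time; "qpos": joint angles; "qvel": joint speeds; "tau": joint torques, N m; "tool_pos": TCP position; "ee_rot": TCP orientation; "ft_force": force on the tool from outside, world axes, zero at the start; "wrist_torque": the same for the moment, N m; "grip_width": finger opening in m; "grip_force": force on a finger pad.
Only numpy, scipy, OpenCV 4.12 (cv2) and the standard library are available. Lean on these libraries where they do the work, as an engineer would, in place of code of your own. Each camera call takes 0.05 s, during which the arm holds its last target. There are 200 camera calls.

## Task

Take the red-headed key from the wooden key stand and slide it down into the keyhole of the brass spring latch on top of the spice locker until its collar sits on the plate; the pins inside are sticky, so wiggle it in rather than forcing it until it bends. Then turn the key a quarter turn clockwise, seen from above, as far as its stop, and finish while still holding it turned: the latch springs shut again when let go, and I want to lift the flap. Leave the black key in the stand and don't shove or tip anything else on the counter.

Things in the scene. Friction and masses are not known exactly. Their poses are not given: they have to be found in the camera images.
- key_red: Steel key with a red head, 78 mm long, 110 g, standing blade down in a slot of the stand. Origin at the blade's point; z up to the head, x along the blade's width, y its thickness. Blade 16 x 4.2 mm up to z = 22 mm, its first 8 mm tapered at 45 degrees; round waist 4.2 mm thick from 22 to 30; collar 22 mm across from 30 to 34; head from 38 to 78. Same either way round (half turn about z).
- key_red_head (a point): Middle of the red key's flat head, 58 mm above its point and 28 mm above the underside of its collar. The head is 34 mm wide (key's x), 40 mm tall (z) and 9 mm thick (key's y): pinch it across the 9 mm.
- key_red_collar (a point): Centre of the underside of the red key's collar, 30 mm above its point. It rests on the stand's top at the start and on the latch's plate when the key is fully home.
- key_black: Bystander: a key of the same shape with a black head, in the other slot of the stand; axes as for the red key. Leave it in its slot.
- key_stand: Beech block 140 x 52 mm, 45 mm high, fixed. Origin at the centre of its underside, x along its length. Two slots 36 mm either side of its centre, 36 mm deep, 2 mm wider than a blade and running along x, hold the two keys upright, heads 8 to 48 mm above the block; which key is in which slot varies.
- locker: Oak spice locker 240 mm (x) by 304 mm (y), 140 mm high, fixed. Origin at the centre of its underside; its front with two small doors faces -x. On its top flap stands a brass latch case 68 x 62 mm, 34 mm high (plate at z = 174 mm); from under it a steel cam points towards -x into a brass keeper, 14 mm high, 62 mm from the keyhole; turning the key swings the cam out towards +y.
- keyhole (a point): Centre of the keyhole, at the top face of the fixed latch plate, 174 mm above the counter; z up, axes as the locker's. Slot 18 mm along x, 6 mm along y, with a 45 degree countersink (mouth 24 x 12 mm, 3 mm deep); the plate is 6 mm thick. The key goes straight down, blade width along x, either way round, 30 mm deep, till the collar meets the plate.
- plug (a joint): Angle of the latch's plug and cam, rad: 0 at rest, growing clockwise seen from above to the stop at 1.66. While the collar is over 2 mm off the plate the slot holds the blade (0.11 rad of play); turned, it cannot be pulled out. The plug follows the key with about 0.14 rad of play. A spring drives it back to 0: 0.05 N m at rest, 0.11 N m at the stop.
- grinder_a: Bystander: chunky beech salt grinder, 157 mm high, 64 mm across, standing loose; origin at the centre of its foot.
- grinder_b: Bystander: a second grinder like the first.
- funnel: Bystander: nickel funnel standing on its 90 mm mouth, spout up, 84 mm high; origin at the centre of the mouth on the counter.
- ramekin: Bystander: white melamine ramekin, 84 mm across, 45 mm high; origin at the centre of its foot.
- pepper_jar: Bystander: amber glass jar with a black lid, 72 mm across, 110 mm high; origin at the centre of its foot.
- spoon: Bystander: steel spoon lying on the counter, handle to its own -x.
- pins (a point): Two sticky sprung pins inside the latch, one at each end of the keyway; this point lies between them on the key axis, 14.5 mm below the plate's face. They rub on the blade's edges once its point is about 16 mm down and on until it is home. A straight push is stiff there, 6 to 16 N; turning the key some 4 degrees to and fro while pressing eases it. Their springs give up to 7 N each.

How it is judged:
On the way, in this order (a step that is already met when the one before it is completed fails the run):
1. the red key is fully home in the keyhole, its collar on the plate, before it is turned (z of key_red_collar in the frame of keyhole below 0.002 m and horizontal distance between key_red_collar and keyhole below 0.004 m and value of joint plug below 0.5 rad), for 0.1 s.
2. the key has turned the plug a quarter, swinging the cam clear of the keeper (value of joint plug above 1.35 rad), for 0.3 s.
At the end, for the whole second after the job is handed in: Fingers still gripping the red key (over 2 N); key upright within 7 degrees, collar within 3 mm of the plate and 4 mm of the keyhole's centre; plug held at 1.35 rad or more (cam clear of the keeper) through the last second; black key within 10 mm of its start (value of joint plug above 1.35 rad and z of key_red_collar in the frame of keyhole below 0.003 m and horizontal distance between key_red_collar and keyhole below 0.004 m and angle between key_red's own z axis and vertical below 0.12 rad and contact force between the fingers and key_red above 2 N and distance of key_black from where it was at the start of the episode below 0.01 m); the arm keeps its last pose, push and grip.
It fails at once if the key was strained to bending: its contacts with the latch add up to more than 300 N (contact force between key_red and locker above 300 N).
It fails at once if the black key was pulled up or pushed over (distance of key_black from where it was at the start of the episode above 0.02 m or angle between key_black's own z axis and vertical above 0.4 rad).
It fails at once if a bystander was shoved more than 30 mm or tipped (distance of any of grinder_a, grinder_b, funnel, ramekin, pepper_jar, spoon from where it was at the start of the episode above 0.03 m or angle between any of grinder_a, grinder_b, pepper_jar, funnel, ramekin's own z axis and vertical above 0.5 rad).
It also fails if it takes over 46 s, if anything falls off the work surface, if the arm or the gripper's body presses on something with over 40 N, if the wrist force passes 120 N, or if a joint passes its speed limit or range.

## Working session

There is one attempt and no reset: what is moved stays moved. The work goes in short steps, Python scripts to look and compute and a tool call to move; the robot and the scene stay as the last step left them, time stands still between calls to the robot, and variables do not carry over. Pictures are saved under pics/ and viewed, at most 10 in all, crops included, and the job is handed in when it is done.

Besides the shell and the picture viewer there is one more tool, called after "Request:" as name(argument=value, ...), one argument or row to a line, values as JSON. servo_tool: Moves the arm, as the interface text tells. Shifts and turns lie within -1 to 1; 1 stands for 250 mm of shift or 60 degrees of turn. Its arguments: {"type":"object","properties":{"plan":{"type":"array","items":{"type":"object","properties":{"slide":{"type":"array","items":{"type":"number"}},"angular":{"type":"array","items":{"type":"number"}}}}},"hand":{"type":"number"}},"required":["plan"]}

```bash
mkdir -p pics; python3 - <<'E'
from station import env, optics
import cv2
for n in("scene","top"):
    cv2.imwrite(f"pics/{n}0.png",optics.get_image(n)[:,:,::-1])
    c=optics.camera_info(n);print(n,c)
print(env.state())
E
```

```text
scene {'mtx': array([[451.30518884,   0.        , 280.09865647],
       [  0.        , 451.30518884, 198.21220263],
       [  0.        ,   0.        ,   1.        ]]), 'distortion': array([0.03766075, 0.        , 0.        , 0.        , 0.        ]), 'R': array([[ 0.78026496,  0.62504524, -0.02247299],
       [ 0.34188646, -0.45632512, -0.82151143],
       [-0.5237368 ,  0.63331337, -0.56974901]]), 't': array([-0.47500306, -0.10647673,  1.613676  ])}
top {'mtx': array([[429.92193767,   0.        , 281.70259873],
       [  0.        , 429.92193767, 210.44004165],
       [  0.        ,   0.        ,   1.        ]]), 'distortion': array([-0.1273933,  0.       ,  0.       ,  0.       ,  0.       ]), 'R': array([[-0.00769624, -0.99991004, -0.0109854 ],
       [-0.99111957,  0.00908606, -0.13266292],
       [ 0.1327508 ,  0.00986684, -0.99110033]]), 't': array([0.01921898, 0.59885326, 1.17541701])}
{'t': 0.1, 'qpos': array([ 1.30502101e+00,  2.13321276e-01, -3.49542704e-02,  1.32354790e+00,
       -1.79084782e-05,  1.57080942e+00]), 'qvel': array([ 7.58093576e-04, -2.28072324e-04,  2.85020898e-03, -1.20745057e-03,
        1.52733647e-05,  7.91645567e-04]), 'tau': array([ 1.32135901e-04, -6.87248325e+01,  4.87805021e+01,  1.22001866e-02,
       -7.93310028e-05,  1.42296747e-05]), 'tool_pos': array([0.13125506, 0.48215321, 0.2418752 ]), 'ee_rot': array([-4.16255892e-01, -3.11377414e+00,  1.60284241e-03]), 'ft_force': array([0.63494698, 0.17982595, 0.17173651]), 'wrist_torque': array([-0.03581689,  0.008142  ,  0.00841383]), 'grip_force': 0.0, 'grip_width': 0.08542330970398755}
```

View pics/scene0.png

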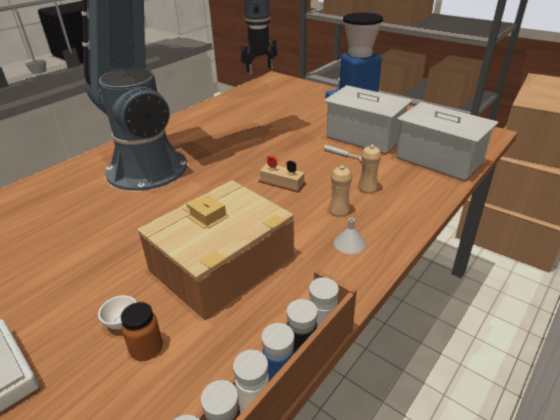

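View pics/top0.png

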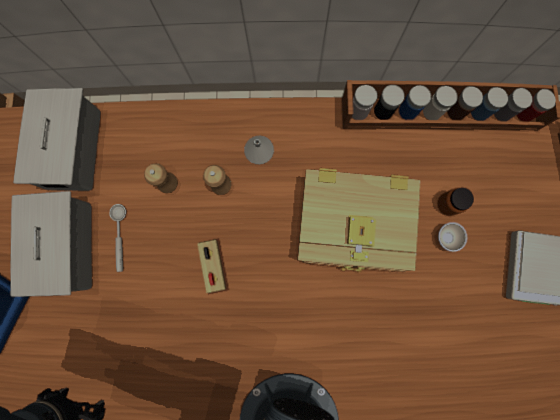

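The red key is at about (211,279) in top and (271,161) in scene. The black key is at (207,253) in top, and the keyhole is near (361,231) in top. I'll zoom in on both next.

```bash
python3 - <<'E'
import cv2, numpy as np
t=cv2.imread("pics/top0.png");s=cv2.imread("pics/scene0.png")
def crop(im,x,y,w,h,k): return cv2.resize(im[y:y+h,x:x+w],None,fx=k,fy=k,interpolation=cv2.INTER_CUBIC)
a=crop(t,190,230,50,75,8)   # 400x600
b=crop(t,336,205,50,75,8)
cv2.imwrite("pics/c1.png",np.hstack([a,b]))
a=crop(s,180,185,57,42,7); b=crop(s,255,150,57,42,7)
cv2.imwrite("pics/c2.png",np.hstack([a,b]))
E
```

```text
(no output)
```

View pics/c1.png

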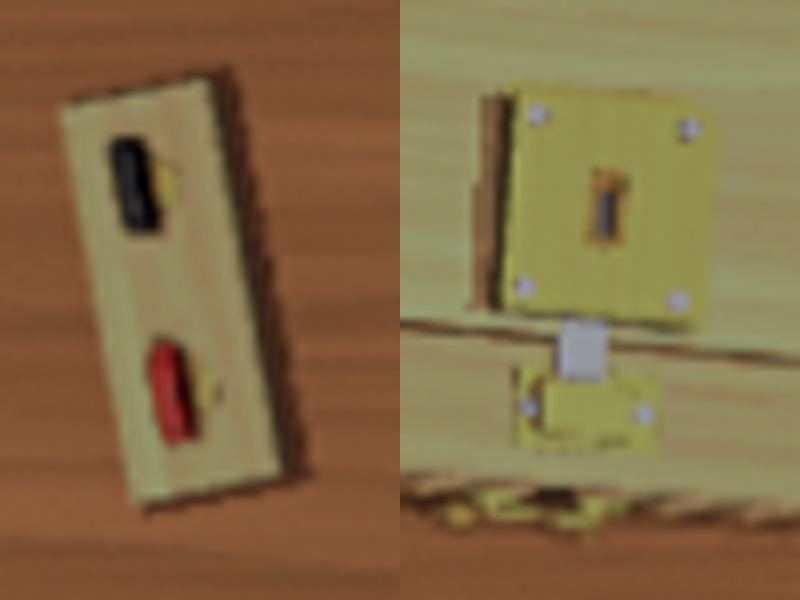

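View pics/c2.png

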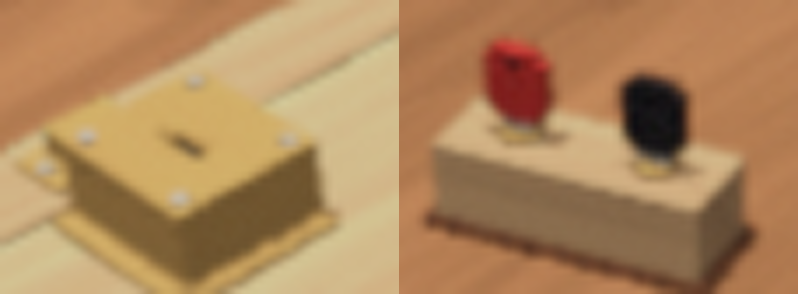

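Zoomed in, the keyhole is at about (361,230.5) in top and (206.5,205.5) in scene. The red head is at about (211.1,278.6) in top and (271.8,161.7) in scene. The stand corners and latch screws are clear enough to give yaw.

```bash
cat > h.py <<'E'
import numpy as np, cv2
from station import env, optics
C={n:optics.camera_info(n) for n in("scene","top")}
def ray(n,p):
    c=C[n];u=cv2.undistortPoints(np.array([[p]],float),c["mtx"],c["distortion"])[0,0]
    return -c["R"].T@c["t"], c["R"].T@np.array([u[0],u[1],1])
def atz(n,p,z):
    o,d=ray(n,p);return (o+d*(z-o[2])/d[2])
def proj(n,X):
    c=C[n];return cv2.projectPoints(np.array(X,float).reshape(-1,3),cv2.Rodrigues(c["R"])[0],c["t"],c["mtx"],c["distortion"])[0][:,0]
E
python3 - <<'E'
from h import *
np.set_printoptions(precision=4,suppress=True)
T1=lambda x,y:((x+.5)/8-.5+190,(y+.5)/8-.5+230)
T2=lambda x,y:((x-400+.5)/8-.5+336,(y+.5)/8-.5+205)
S1=lambda x,y:((x+.5)/7-.5+180,(y+.5)/7-.5+185)
S2=lambda x,y:((x-399+.5)/7-.5+255,(y+.5)/7-.5+150)
print("cam",*[ray(n,(280,210))[0] for n in C])
k=[atz("top",T1(*p),.045)[:2] for p in((63,106),(208,78),(282,473),(138,502))]
k=np.array(k);print("stand c",k.mean(0),"len",np.linalg.norm(k[0]-k[3]),np.linalg.norm(k[1]-k[2]),np.linalg.norm(k[0]-k[1]))
v=(k[0]-k[3])+(k[1]-k[2]);y=np.arctan2(v[1],v[0]);print("yaw",np.degrees(y))
c=k.mean(0);u=np.array([np.cos(y),np.sin(y)]);print("slots",c+.036*u,c-.036*u)
k2=np.array([atz("scene",S2(*p),.045)[:2] for p in((435,150),(474,97),(744,157),(697,209))])
print("stand scene c",k2.mean(0)); v=(k2[2]-k2[1])+(k2[3]-k2[0]);print("yaw",np.degrees(np.arctan2(v[1],v[0])))
print("red top z.093/.073",atz("top",T1(172,392),.093),atz("top",T1(172,392),.08),"scene",atz("scene",S2(518,84),.073))
print("black",atz("top",T1(135,186),.09),"scene",atz("scene",S2(655,116),.073))
s=np.array([atz("top",T2(*p),.174)[:2] for p in((538,115),(689,129),(678,301),(524,287))])
print("hole",atz("top",T2(605,208),.174),"screws",s.mean(0),"scene",atz("scene",S1(184,145),.174))
v=(s[0]-s[3])+(s[1]-s[2]);print("yaw",np.degrees(np.arctan2(v[1],v[0])))
v=(s[0]-s[1])+(s[3]-s[2]);print("yaw",np.degrees(np.arctan2(-v[0],v[1])))
s=np.array([atz("scene",S1(*p),.174)[:2] for p in((195,81),(87,136),(178,198),(288,140))])
print("scene screws",s.mean(0));v=(s[2]-s[1])+(s[3]-s[0]);print(np.degrees(np.arctan2(v[1],v[0])))
E
```

```text
cam [ 1.2522 -0.7737  0.8212] [0.4376 0.0022 1.2446]
stand c [0.4448 0.2122] len 0.1404501474289793 0.1398315384581346 0.05214559054507727
yaw 11.274360087299563
slots [0.4801 0.2193] [0.4095 0.2052]
stand scene c [0.4443 0.2129]
yaw 13.682422970167824
red top z.093/.073 [0.4102 0.2036 0.093 ] [0.4099 0.2059 0.08  ] scene [0.4093 0.2067 0.073 ]
black [0.479  0.2173 0.09  ] scene [0.4791 0.2217 0.073 ]
hole [ 0.5284 -0.1858  0.174 ] screws [ 0.5285 -0.1865] scene [ 0.5292 -0.1884  0.174 ]
yaw -5.889284536438357
yaw -5.860531683396527
scene screws [ 0.527  -0.1848]
-6.555233086146768
```

```bash
cat >> h.py <<'E'
from scipy.spatial.transform import Rotation as Ro
def go(pos,yaw):
    "move numbers from measured pose to TCP pos, tool x at yaw deg, tool straight down"
    s=env.state();R=Ro.from_rotvec(s["ee_rot"])
    a=np.radians(yaw);G=Ro.from_matrix(np.array([[np.cos(a),np.sin(a),0],[np.sin(a),-np.cos(a),0],[0,0,-1]]))
    print("slide",np.round(R.inv().apply(np.array(pos)-s["tool_pos"])/.25,4),"ang",np.round((R.inv()*G).as_rotvec()/np.radians(60),4))
E
python3 -c "
from h import *
go((.4095,.2055,.16),191.7)"
```

```text
slide [-1.3646 -0.7751  0.3283] ang [-1.000e-03 -2.000e-04 -4.488e-01]
```

Request:
servo_tool(
  plan=[
    {"slide":[-0.17,-0.1,0],"angular":[0,0,-0.11]},
    {"slide":[-0.34,-0.2,0],"angular":[0,0,-0.224]},
    {"slide":[-0.51,-0.3,0],"angular":[0,0,-0.34]},
    {"slide":[-0.68,-0.39,0],"angular":[0,0,-0.448]},
    {"slide":[-0.68,-0.39,0],"angular":[0,0,-0.448]},
  ],
  hand=-1,
)

```text
t: 0.6
tool_pos: [0.2726, 0.3404, 0.2423]
ee_rot: [-0.321, 3.125, -0.001]
ft_force: [0.1, 0.1, -0.1]
grip_width: 0.0856
grip_force: 0.0
```

```bash
python3 -c "
from h import *
print(env.state()['tool_pos'])
go((.4095,.2055,.16),191.7)"
```

```text
[0.27262834 0.34035504 0.24229135]
slide [-0.4262 -0.6392  0.33  ] ang [-0.0009  0.0004  0.0006]
```

Request:
servo_tool(
  plan=[
    {"slide":[-0.11,-0.16,0.08],"angular":[0,0,0]},
    {"slide":[-0.21,-0.32,0.16],"angular":[0,0,0]},
    {"slide":[-0.32,-0.48,0.25],"angular":[0,0,0]},
    {"slide":[-0.426,-0.639,0.33],"angular":[0,0,0]},
    {"slide":[-0.426,-0.639,0.33],"angular":[0,0,0]},
    {"slide":[-0.426,-0.639,0.33],"angular":[0,0,0]},
  ],
)

```text
t: 1.2
tool_pos: [0.4064, 0.2078, 0.159]
ee_rot: [0.314, -3.124, 0.001]
ft_force: [0.3, -0.4, 0.4]
grip_width: 0.0849
grip_force: 0.0
```

```bash
python3 - <<'E'
from h import *
go((.4095,.2055,.066),191.7)
a=optics.get_image("top")[:,:,::-1];b=optics.get_image("scene")[:,:,::-1]
f=lambda im,x,y:cv2.resize(im[y:y+60,x:x+80],None,fx=5,fy=5,interpolation=cv2.INTER_CUBIC)
cv2.imwrite("pics/g1.png",np.hstack([f(a,170,240),f(b,232,125)]))
E
```

```text
slide [-0.0108 -0.0114  0.372 ] ang [-0.0004 -0.0017 -0.0037]
```

View pics/g1.png

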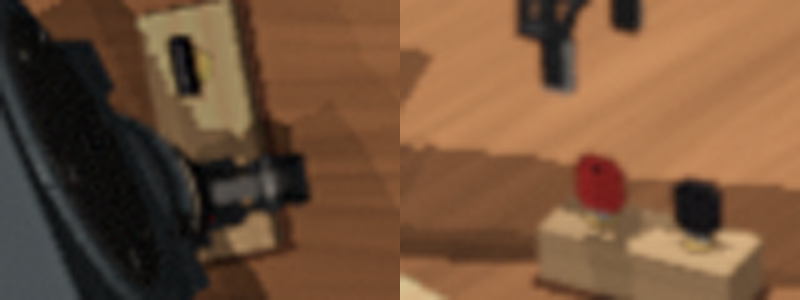

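The gripper straddles the red key, with the black key clear of it. I'll descend.

Request:
servo_tool(
  plan=[
    {"slide":[0,0,0.12],"angular":[0,0,0]},
    {"slide":[0,0,0.24],"angular":[0,0,0]},
    {"slide":[0,0,0.32],"angular":[0,0,0]},
    {"slide":[0,0,0.372],"angular":[0,0,0]},
    {"slide":[0,0,0.372],"angular":[0,0,0]},
    {"slide":[0,0,0.372],"angular":[0,0,0]},
  ],
)

```text
t: 1.9
tool_pos: [0.4061, 0.2098, 0.0677]
ee_rot: [-0.321, 3.124, 0.001]
ft_force: [0.0, 0.2, 0.9]
grip_width: 0.0853
grip_force: 0.0
```

```bash
python3 - <<'E'
from h import *
print(env.state()["tool_pos"]);go((.4095,.2055,.066),191.7)
E
```

```text
[0.4060958  0.20981206 0.06766141]
slide [-0.0098 -0.0197  0.0066] ang [0.0003 0.0007 0.0007]
```

Request:
servo_tool(
  plan=[
    {"slide":[-0.01,-0.02,0.0066],"angular":[0,0,0]},
    {"slide":[-0.01,-0.02,0.0066],"angular":[0,0,0]},
    {"slide":[-0.01,-0.02,0.0066],"angular":[0,0,0]},
  ],
)

```text
t: 2.2
tool_pos: [0.4101, 0.2044, 0.0656]
ee_rot: [-0.318, 3.125, 0.001]
ft_force: [-0.1, -0.5, -0.9]
grip_width: 0.0856
grip_force: 0.0
```

Request:
servo_tool(
  plan=[
    {"slide":[0,0,0],"angular":[0,0,0]},
    {"slide":[0,0,0],"angular":[0,0,0]},
    {"slide":[0,0,0],"angular":[0,0,0]},
    {"slide":[0,0,0],"angular":[0,0,0]},
    {"slide":[0,0,0],"angular":[0,0,0]},
    {"slide":[0,0,0],"angular":[0,0,0]},
    {"slide":[0,0,0],"angular":[0,0,0]},
    {"slide":[0,0,0],"angular":[0,0,0]},
  ],
  hand=1,
)

```text
t: 3.0
tool_pos: [0.4096, 0.2055, 0.0653]
ee_rot: [0.32, -3.125, -0.004]
ft_force: [-3.0, 9.6, 0.2]
grip_width: 0.0081
grip_force: 59.3
```

Request:
servo_tool(
  plan=[
    {"slide":[0,0,-0.06],"angular":[0,0,0]},
    {"slide":[0,0,-0.13],"angular":[0,0,0]},
    {"slide":[0,0,-0.2],"angular":[0,0,0]},
    {"slide":[0,0,-0.32],"angular":[0,0,0]},
    {"slide":[0,0,-0.48],"angular":[0,0,0]},
    {"slide":[0,0,-0.64],"angular":[0,0,0]},
    {"slide":[0,0,-0.8],"angular":[0,0,0]},
    {"slide":[0,0,-0.8],"angular":[0,0,0]},
    {"slide":[0,0,-0.8],"angular":[0,0,0]},
  ],
)

```text
t: 3.9
tool_pos: [0.4101, 0.2045, 0.2654]
ee_rot: [-0.319, 3.124, 0.001]
ft_force: [0.3, 0.7, -3.2]
grip_width: 0.0081
grip_force: 60.0
```

```bash
python3 - <<'E'
from h import *
s=env.state();print(s["tool_pos"],s["ft_force"],s["wrist_torque"],s["grip_width"],s["qpos"])
go((.5285,-.186,.267),174)
E
```

```text
[0.41007716 0.20451038 0.26538291] [ 0.29252535  0.74713084 -3.19376311] [-0.00274758  0.05431455 -0.02825   ] 0.008135831910046885 [ 4.62636801e-01  1.22738811e-01 -8.49452431e-02  1.36199464e+00
 -3.03326216e-05  2.59257479e-01]
slide [-0.1484 -1.6255 -0.0067] ang [0.0004 0.001  0.2942]
```

Request:
servo_tool(
  plan=[
    {"slide":[-0.015,-0.16,0],"angular":[0,0,0.06]},
    {"slide":[-0.03,-0.32,0],"angular":[0,0,0.12]},
    {"slide":[-0.045,-0.48,0],"angular":[0,0,0.18]},
    {"slide":[-0.06,-0.64,0],"angular":[0,0,0.24]},
    {"slide":[-0.074,-0.82,0],"angular":[0,0,0.294]},
  ],
)

```text
t: 4.4
tool_pos: [0.4687, 0.0059, 0.2636]
ee_rot: [-0.167, -3.135, 0.0]
ft_force: [1.0, -0.0, -0.3]
grip_width: 0.0083
grip_force: 59.8
```

```bash
python3 - <<'E'
from h import *
go((.5285,-.186,.267),174)
E
```

```text
slide [-0.3192 -0.738  -0.0142] ang [-0.0001 -0.0022 -0.0017]
```

Request:
servo_tool(
  plan=[
    {"slide":[-0.06,-0.14,0],"angular":[0,0,0]},
    {"slide":[-0.12,-0.28,0],"angular":[0,0,0]},
    {"slide":[-0.18,-0.42,0],"angular":[0,0,0]},
    {"slide":[-0.24,-0.56,0],"angular":[0,0,0]},
    {"slide":[-0.3,-0.68,0],"angular":[0,0,0]},
    {"slide":[-0.32,-0.735,0],"angular":[0,0,0]},
    {"slide":[-0.32,-0.735,0],"angular":[0,0,0]},
    {"slide":[-0.32,-0.735,0],"angular":[0,0,0]},
    {"slide":[-0.32,-0.735,0],"angular":[0,0,0]},
  ],
)

```text
t: 5.3
tool_pos: [0.5294, -0.1826, 0.265]
ee_rot: [-0.162, -3.137, -0.001]
ft_force: [0.1, 0.3, -1.1]
grip_width: 0.0086
grip_force: 60.0
```

```bash
python3 - <<'E'
from h import *
s=env.state();print(s["tool_pos"],s["ft_force"],s["qpos"][5])
go((.5285,-.186,.237),174)
a=optics.get_image("top")[:,:,::-1];b=optics.get_image("scene")[:,:,::-1]
f=lambda im,x,y:cv2.resize(im[y:y+100,x:x+67],None,fx=6,fy=6,interpolation=cv2.INTER_CUBIC)
cv2.imwrite("pics/g2.png",np.hstack([f(a,330,180),f(b,175,130)])[:,:800])
E
```

```text
[ 0.52937621 -0.18259703  0.26495691] [ 0.06082295  0.33853237 -1.145564  ] -0.22880815373374155
slide [ 0.002  -0.0139  0.1118] ang [ 0.0003 -0.0005  0.0012]
```

View pics/g2.png

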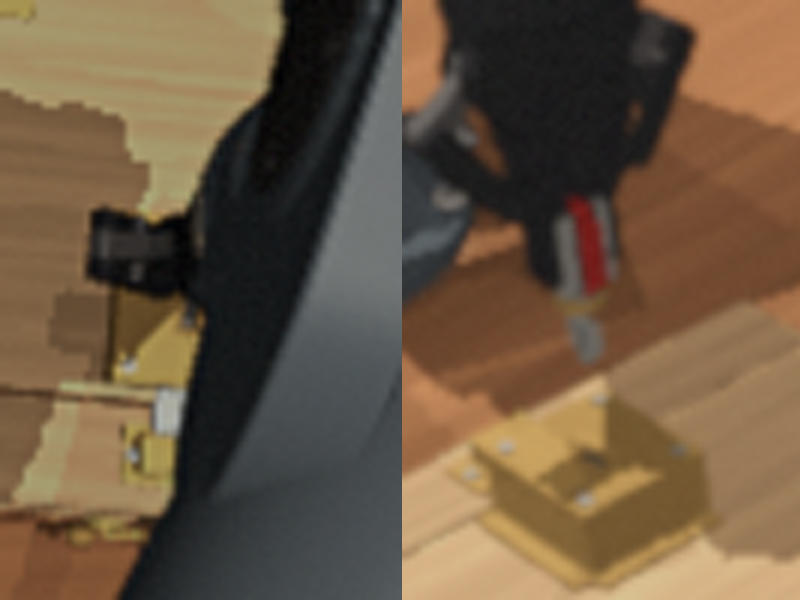

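The key hangs upright, its point at about scene (206,190). The latch is below it, with the slot at about (206.5,205.5).

```bash
python3 - <<'E'
from h import *
x,y,z=env.state()["tool_pos"];z-=.0503
print(x,y,proj("scene",[[x,y,z],[x,y,z+.004],[x,y,z+.032],[x,y,z+.058],[.5285,-.186,.174]]))
print("meas point",(588-402)/6+175-.4,362/6+130-.4,"collar",(583-402)/6+175-.4,300/6+130-.4)
E
```

```text
0.5295355280688483 -0.182743834249753 [[205.68395117 190.53708257]
 [205.49142515 189.16632827]
 [204.11933436 179.40791319]
 [202.80563873 170.08223056]
 [206.36062594 204.72421892]]
meas point 205.6 189.93333333333334 collar 204.76666666666665 179.6
```

Request:
servo_tool(
  plan=[
    {"slide":[0.002,-0.014,0.06],"angular":[0,0,0]},
    {"slide":[0.002,-0.014,0.12],"angular":[0,0,0]},
    {"slide":[0.002,-0.014,0.15],"angular":[0,0,0]},
    {"slide":[0.002,-0.014,0.15],"angular":[0,0,0]},
    {"slide":[0.002,-0.014,0.15],"angular":[0,0,0]},
  ],
)

```text
t: 5.9
tool_pos: [0.5289, -0.1869, 0.2282]
ee_rot: [0.163, 3.137, -0.0]
ft_force: [-0.6, -0.4, -1.5]
grip_width: 0.0081
grip_force: 60.0
```

```bash
python3 - <<'E'
from h import *
print(env.state()["tool_pos"]);go((.5285,-.186,.22),174)
E
```

```text
[ 0.52893615 -0.18694461  0.22824922]
slide [0.0021 0.0036 0.033 ] ang [-0.0001  0.0004  0.0006]
```

Slowly into the mouth.

Request:
servo_tool(
  plan=[
    {"slide":[0.002,0.003,0.01],"angular":[0,0,0]},
    {"slide":[0.002,0.003,0.02],"angular":[0,0,0]},
    {"slide":[0.002,0.003,0.03],"angular":[0,0,0]},
    {"slide":[0.002,0.003,0.036],"angular":[0,0,0]},
    {"slide":[0.002,0.003,0.042],"angular":[0,0,0]},
    {"slide":[0.002,0.003,0.048],"angular":[0,0,0]},
    {"slide":[0.002,0.003,0.048],"angular":[0,0,0]},
  ],
)

```text
t: 6.6
tool_pos: [0.5283, -0.1864, 0.2155]
ee_rot: [-0.164, -3.137, -0.0]
ft_force: [1.0, 0.2, -1.2]
grip_width: 0.0082
grip_force: 60.0
```

Request:
servo_tool(
  plan=[
    {"slide":[0,0,0.008],"angular":[0,0,0]},
    {"slide":[0,0,0.016],"angular":[0,0,0]},
    {"slide":[0,0,0.022],"angular":[0,0,0]},
    {"slide":[0,0,0.022],"angular":[0,0,0]},
  ],
)

```text
t: 7.0
tool_pos: [0.5283, -0.1864, 0.2099]
ee_rot: [-0.164, -3.137, -0.0]
ft_force: [-0.7, 0.4, -1.8]
grip_width: 0.0082
grip_force: 60.0
```

Now the wiggle, about ±4°.

Request:
servo_tool(
  plan=[
    {"slide":[0,0,0.003],"angular":[0,0,0.065]},
    {"slide":[0,0,0.006],"angular":[0,0,-0.065]},
    {"slide":[0,0,0.009],"angular":[0,0,0.065]},
    {"slide":[0,0,0.012],"angular":[0,0,-0.065]},
    {"slide":[0,0,0.015],"angular":[0,0,0.065]},
    {"slide":[0,0,0.018],"angular":[0,0,-0.065]},
    {"slide":[0,0,0.021],"angular":[0,0,0.065]},
    {"slide":[0,0,0.024],"angular":[0,0,-0.065]},
    {"slide":[0,0,0.027],"angular":[0,0,0.065]},
    {"slide":[0,0,0.03],"angular":[0,0,0]},
  ],
)

```text
t: 8.0
tool_pos: [0.528, -0.1865, 0.203]
ee_rot: [-0.175, -3.136, 0.001]
ft_force: [-3.6, -1.4, 8.1]
grip_width: 0.0082
grip_force: 61.5
```

Request:
servo_tool(
  plan=[
    {"slide":[0,0,0.004],"angular":[0,0,0.065]},
    {"slide":[0,0,0.008],"angular":[0,0,-0.065]},
    {"slide":[0,0,0.012],"angular":[0,0,0.065]},
    {"slide":[0,0,0.016],"angular":[0,0,-0.065]},
    {"slide":[0,0,0.02],"angular":[0,0,0.065]},
    {"slide":[0,0,0.024],"angular":[0,0,-0.065]},
    {"slide":[0,0,0.028],"angular":[0,0,0.065]},
    {"slide":[0,0,0.032],"angular":[0,0,-0.065]},
    {"slide":[0,0,0.034],"angular":[0,0,0.065]},
    {"slide":[0,0,0.034],"angular":[0,0,0]},
  ],
)

```text
t: 9.0
tool_pos: [0.5286, -0.1866, 0.1942]
ee_rot: [0.175, 3.136, -0.001]
ft_force: [2.1, -0.2, -0.6]
grip_width: 0.0082
grip_force: 60.1
```

Request:
servo_tool(
  plan=[
    {"slide":[0,0,0.003],"angular":[0,0,0.065]},
    {"slide":[0,0,0.005],"angular":[0,0,-0.065]},
    {"slide":[0,0,0.008],"angular":[0,0,0.065]},
    {"slide":[0,0,0.008],"angular":[0,0,0]},
    {"slide":[0,0,0.008],"angular":[0,0,0]},
  ],
)

```text
t: 9.5
tool_pos: [0.529, -0.1867, 0.194]
ee_rot: [0.161, 3.135, -0.001]
ft_force: [-5.4, 1.5, 20.6]
grip_width: 0.0085
grip_force: 63.4
```

The collar is seated: z matches the expected home height and it carries 20 N. I'll turn clockwise (+z about the tool) with a little less press.

Request:
servo_tool(
  plan=[
    {"slide":[0,0,-0.003],"angular":[0,0,0.1]},
    {"slide":[0,0,-0.003],"angular":[0,0,0.2]},
    {"slide":[0,0,-0.003],"angular":[0,0,0.3]},
    {"slide":[0,0,-0.003],"angular":[0,0,0.4]},
    {"slide":[0,0,-0.003],"angular":[0,0,0.5]},
    {"slide":[0,0,-0.003],"angular":[0,0,0.5]},
  ],
)

```text
t: 10.1
tool_pos: [0.5287, -0.1866, 0.194]
ee_rot: [0.976, 2.984, -0.001]
ft_force: [-2.9, 0.5, 12.2]
grip_width: 0.0084
grip_force: 61.8
```

```bash
python3 - <<'E'
from h import *
s=env.state();print(s["tool_pos"],s["ft_force"],s["wrist_torque"],s["qpos"][5])
go((.5285,-.1865,.194),174-95)
E
```

```text
[ 0.52867743 -0.18660844  0.19402374] [-2.94104711  0.46174793 12.18138528] [0.02038976 0.89113254 0.05734886] 0.29289895936215743
slide [ 0.0008 -0.0001  0.0001] ang [0.0011 0.0013 1.0798]
```

Request:
servo_tool(
  plan=[
    {"slide":[0,0,0],"angular":[0,0,0.1]},
    {"slide":[0,0,0],"angular":[0,0,0.2]},
    {"slide":[0,0,0],"angular":[0,0,0.3]},
    {"slide":[0,0,0],"angular":[0,0,0.4]},
    {"slide":[0,0,0],"angular":[0,0,0.5]},
    {"slide":[0,0,0],"angular":[0,0,0.6]},
    {"slide":[0,0,0],"angular":[0,0,0.7]},
    {"slide":[0,0,0],"angular":[0,0,0.8]},
    {"slide":[0,0,0],"angular":[0,0,0.9]},
    {"slide":[0,0,0],"angular":[0,0,0.9]},
  ],
)

```text
t: 11.1
tool_pos: [0.5281, -0.1867, 0.194]
ee_rot: [2.225, 2.216, -0.001]
ft_force: [-7.2, 0.1, 14.1]
grip_width: 0.0084
grip_force: 62.4
```

```bash
python3 - <<'E'
from h import *
s=env.state();print(s["tool_pos"],s["ft_force"],s["wrist_torque"],s["qpos"][5])
go((.5285,-.1865,.194),174-95)
E
```

```text
[ 0.52814255 -0.18668145  0.19395813] [-7.17896192  0.07812172 14.13294243] [0.05500544 1.72773919 0.0395776 ] 1.2353175317953105
slide [ 0.0007  0.0014 -0.0002] ang [0.0005 0.0008 0.1796]
```

Request:
servo_tool(
  plan=[
    {"slide":[0,0,0],"angular":[0,0,0.06]},
    {"slide":[0,0,0],"angular":[0,0,0.12]},
    {"slide":[0,0,0],"angular":[0,0,0.18]},
    {"slide":[0,0,0],"angular":[0,0,0.22]},
    {"slide":[0,0,0],"angular":[0,0,0.22]},
    {"slide":[0,0,0],"angular":[0,0,0.22]},
  ],
)

```text
t: 11.7
tool_pos: [0.528, -0.1866, 0.194]
ee_rot: [2.462, 1.951, -0.001]
ft_force: [-9.1, 0.6, 14.5]
grip_width: 0.0083
grip_force: 62.9
```

```bash
python3 - <<'E'
from h import *
s=env.state();print(s["tool_pos"],s["ft_force"],s["wrist_torque"],s["qpos"][5])
go((.5285,-.1865,.194),174-95)
a=optics.get_image("top")[:,:,::-1];b=optics.get_image("scene")[:,:,::-1]
f=lambda im,x,y:cv2.resize(im[y:y+75,x:x+50],None,fx=8,fy=8,interpolation=cv2.INTER_CUBIC)
cv2.imwrite("pics/g3.png",np.hstack([f(a,336,205),f(b,180,160)]))
E
```

```text
[ 0.52798358 -0.18662467  0.19396029] [-9.14755163  0.63035002 14.53988979] [0.09001778 1.97816443 0.12230823] 1.4618761112891916
slide [ 0.001   0.0019 -0.0002] ang [ 0.0003  0.0007 -0.0367]
```

View pics/g3.png

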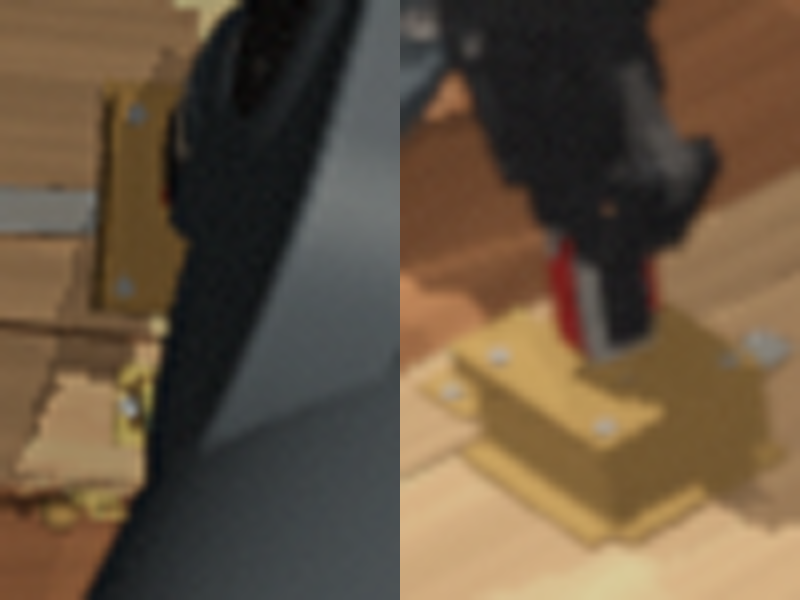

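The cam now points to +y (image left, about (0–100,212) in the crop) and is clear of the keeper, with the collar down on the plate. One last bit of turn to the stop.

Request:
servo_tool(
  plan=[
    {"slide":[0,0,0],"angular":[0,0,0.04]},
    {"slide":[0,0,0],"angular":[0,0,0.08]},
    {"slide":[0,0,0],"angular":[0,0,0.08]},
    {"slide":[0,0,0],"angular":[0,0,0.08]},
    {"slide":[0,0,0],"angular":[0,0,0.08]},
  ],
)

```text
t: 12.3
tool_pos: [0.5279, -0.1866, 0.194]
ee_rot: [2.541, 1.846, -0.001]
ft_force: [-9.4, 0.4, 15.6]
grip_width: 0.0086
grip_force: 63.0
```

```bash
python3 - <<'E'
from h import *
s=env.state();print(s["tool_pos"],s["ft_force"],s["wrist_torque"],s["qpos"][5],s["grip_force"])
go((.5285,-.1865,.194),174-95)
E
```

```text
[ 0.52790958 -0.18660456  0.19395384] [-9.42394389  0.4136581  15.6188701 ] [0.09318736 2.12875835 0.03397919] 1.5455349577035333 62.978150902781636
slide [ 0.0011  0.0021 -0.0002] ang [ 0.0002  0.0007 -0.1166]
```

```bash
python3 -c "
from station import job_done
print(job_done())"
```

```text
the job is handed in; nothing more can be done
None
```

I handed the job in at about 12 s with the red key fully home in the latch and turned clockwise about 102° at the gripper, which puts the plug at or within about a degree of its stop, still held at 63 N; the camera showed the cam clear of the keeper, and I never touched the black key, but the hand-in gave no verdict.

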